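# Catch the warmer's falling cover and lower it shut

### The arm

A 7-joint arm with a two-finger parallel gripper is mounted at the origin on a cart in front of the work surface, level with it; the furniture and walls round the work are solid. World frame = base frame: x ahead of the robot, y to its left, z up, the work surface at z = 0. Lengths are in m, angles in rad, forces in N, time in s.
With the tool pointing down it reaches from about 0.425 to 0.95 m from the base axis. Payload 4.7 kg.
Tool frame: the origin (TCP) lies on the centre line of the jaws, within the pads' length; the fingertips stand 17 mm ahead of it and the grasp point (between the pads) lies 2 mm behind it (ctrl.tips_ahead is the distance from the TCP to the fingertips, in m); z points along the fingers, y is the line along which they close (so a half turn about z gives the same grasp; the last joint's range is limited). The gripper opens to 85 mm and grips with 20 to 120 N. Pads are 22 mm wide; open, the fingers measure 114 mm over their backs; the gripper's body (76 mm by 85 mm) begins 54 mm behind the grasp point. The pads swing forward as they close: fully open they stand 13 mm farther back than shut.
Start: joints at [-1.201, 0.469, -0.049, 1.532, 0.024, 1.141, -0.082], TCP at [0.262, 0.622, 0.248] pointing down, gripper open.
Joint ranges: [-2.59, 2.59], [-0.33, 1.99], [-1.39, 1.29], [0.1, 2.45], [-1.04, 4.18], [0.21, 1.99], [-2.66, 2.66]. Speed limits (rad/s): [2.57, 2.57, 3.14, 3.14, 3.14, 3.14, 3.14].

### API

Orientations are given as a unit quaternion [x, y, z, w].
In Python, from cell import ctrl gives the robot as it stands. The module is installed in compiled form; this text tells all that it offers.
- The arm moves only by the tool step_arm, never from a script. Its argument "series" is a list of rows, each a list of 3 entries, a list of its own where there are three numbers: the shift along the tool's x, y, z in cm, then the turn about the tool's z in degrees, then the opening, from 0 (shut) to 1 (fully open). A call has 1 to 20 rows; each row is the pose to reach, as a shift and turn from the pose commanded when the call began, along the tool's axes at that moment; what a row does not reach only later rows make up. A row lasts 1/8 s, in which the tool goes at most 62.5 mm and 10.7 degrees, less where a joint would pass 70% of its speed; a pose out of reach is approached as far as the arm can. A call with a gripper value outside its range is refused whole. The fingers move at their own pace and stop on an object; "grip_force" is the grip in N (left out, the last holds). Time passes only in rows, so rows that repeat a pose let the fingers close. It gives the time, the measured TCP pose, the force, the opening and the grip force at its end, in the units of the state.
- ctrl.observe(): the state, without advancing time (a new reading comes with each control period).
- ctrl.snapshot(name): name is "scene" or "top"; returns the picture (420x560x3 uint8, blue, green, red); there is no depth.
- ctrl.camera_model(name): a dict with "fx", "fy", "cx", "cy" (pixels), "extrinsics" (4x4, takes a point from camera to world coordinates). Camera axes: x right, y down, z forward; pixel columns grow to the right and rows downward; lengths in m; the calibration is good to about 2 mm. A picture is of the moment at which its call begins. camera_model takes no time and is no camera call.
- ctrl.job_done(): hands the job in; it is judged then, once.
Trained networks look in the newest picture that a camera, given by its name, has taken for a name from the list of things; names that differ only in an ending like _2 or _b are one class to them, and where a whole thing is asked for, a point or a joint stands for the part that bears it (a point fixed in the world has none). Each returns a list of dicts, best first, with "score" (0 to 1); they miss things now and then, are a little off and sometimes report something else, mostly with a low value. They report only what shows in the picture. A call takes as long as a camera call.
- ctrl.outline_of(camera, query): "region" (420x560 bool, what is visible of it) and "location" ([column, row] in pixels, amid what is visible of it).
The state is a dict: "t": time; "joint_positions": joint angles; "qd": joint speeds; "joint_torque": joint torques, N m; "ee_pos": TCP position; "eef_rot": TCP orientation; "force": force on the tool from outside, world axes, zero at the start; "ft_torque": the same for the moment, N m; "grip_width": finger opening in m; "gripper_force": force on a finger pad.
Only numpy, scipy, OpenCV 4.12 (cv2) and the standard library are available. Lean on these libraries where they do the work, as an engineer would, in place of code of your own. Each camera call takes 0.05 s, during which the arm holds its last target. There are 200 camera calls.

### The job

Close the amber cover of the cuvette warmer gently, only touching it with the fingers and never pinching it: from behind, tip the cover, which leans back open, forward over its balance point, catch it on your fingers as it falls towards you, and lower it until it lies fully shut, without letting it drop onto the rim. Leave the cuvettes in their pockets and everything else on the bench where it is.

Things in the scene. Friction and masses are not known exactly. Their poses are not given: they have to be found in the camera images.
- warmer: Cuvette warmer, a fixed light-grey block heater: case 150 (x) x 170 (y) x 100 mm high, rim level. Origin: centre of its underside, on the bench. Its own -x axis points out of its front (blue panel), roughly at the robot; its y axis runs along the hinge line; z up. It may be turned up to about 25 degrees.
- hinge_line (a point): Middle of the cover's hinge line, fixed at the warmer's own (55, 0, 104) mm; its axes are the warmer's. The hinge line runs along the warmer's y.
- cover (a joint): Angle of the amber cover about the hinge line, rad: 0 shut (level), 1.92 fully open, leaning 20 degrees back past upright on its stop, where it starts. Balances near 1.57; below that it falls shut by itself. Tired damper, little friction: let go just past balance it takes 2 to 3 s to half shut, then goes at about 1.1 rad/s until it hits. 0.3 kg; about 1.5 N at the lip carries it.
- cover_lip (a point): Middle of the cover's front edge, on its underside, 160 mm from the hinge line (at the top while open). A black strip marks this edge. Shut, it is 100 mm above the bench and overhangs the front of the case by 30 mm, with free space below. Turns with the cover: its -x axis points from hinge to edge, y along the edge.
- cover_mid (a point): Centre of the cover, a flat amber see-through panel 8 mm thick, 190 mm wide (95 mm to each side of here) and reaching to 160 mm from the hinge line; this point is 80 mm from it, in mid-thickness. Same axes as cover_lip; z points out of its outer face (upwards when shut, backwards when open). Its sides overhang the case by 10 mm.
- cuvette_a: Glass cuvette 12x12x45 mm standing loose in a 28 mm deep square pocket inside the warmer; origin under its foot, 45 mm above the bench. Its top stays 10 mm below the shut cover. Not to be touched.
- cuvette_b: Glass cuvette 12x12x45 mm standing loose in a 28 mm deep square pocket inside the warmer; origin under its foot, 45 mm above the bench. Its top stays 10 mm below the shut cover. Not to be touched.
- beaker_100: Bystander, loose: glass beaker standing upright, 52x57x70 mm. Origin at its underside. Leave alone.
- forceps: Bystander, loose: steel forceps lying flat, 17x136x10 mm. Origin at its underside. Leave alone.
- pipette_bulb: Bystander, loose: red rubber pipette bulb lying on its side, 47x84x48 mm. Origin at its underside. Leave alone.
- rubber_block: Bystander, loose: white rubber block, 26x62x21 mm. Origin at its underside. Leave alone.
- marker_pen: Bystander, loose: grey felt marker with blue cap, lying, 17x140x16 mm. Origin at its underside. Leave alone.

How it is judged:
On the way, in this order (a step that is already met when the one before it is completed fails the run):
1. the cover is tipped forward past upright (value of joint cover below 1.5 rad).
2. the falling cover is caught and carried on the fingers while still at least 17 degrees open (value of joint cover between 0.3 and 1.25 rad and contact force between the fingers and cover above 0.2 N and velocity of joint cover above -0.75 rad/s), for 0.2 s.
At the end, for the whole second after the job is handed in: The cover lies shut (within 0.03 rad, 5 mm at its front edge) and still, and both cuvettes still stand in their pockets (value of joint cover below 0.03 rad and velocity of joint cover above -0.05 rad/s and not (z of cuvette_a in the frame of warmer above 0.06 m or angle between cuvette_a's own z axis and vertical above 0.35 rad) and not (z of cuvette_b in the frame of warmer above 0.06 m or angle between cuvette_b's own z axis and vertical above 0.35 rad)); the robot touches nothing.
It fails at once if the cover drops: it goes through the last stretch (40 to 9 mm above shut at its front edge) faster than 0.75 rad/s (about 120 mm/s) (value of joint cover between 0.06 and 0.25 rad and velocity of joint cover below -0.75 rad/s).
It fails at once if the cover is pinched or forced (over 25 N between fingers and cover) (contact force between the fingers and cover above 25 N).
It fails at once if a cuvette is lifted out of its pocket or tipped ((z of cuvette_a in the frame of warmer above 0.06 m or angle between cuvette_a's own z axis and vertical above 0.35 rad) or (z of cuvette_b in the frame of warmer above 0.06 m or angle between cuvette_b's own z axis and vertical above 0.35 rad)).
It fails at once if another thing on the bench is moved by more than 20 mm (distance of any of beaker_100, forceps, pipette_bulb, rubber_block, marker_pen from where it was at the start of the episode above 0.02 m).
It also fails if it takes over 50 s, if anything falls off the work surface, if the arm or the gripper's body presses on something with over 40 N, if the wrist force passes 120 N, or if a joint passes its speed limit or range.

## Working session

There is one attempt and no reset: what is moved stays moved. The work goes in short steps, Python scripts to look and compute and a tool call to move; the robot and the scene stay as the last step left them, time stands still between calls to the robot, and variables do not carry over. Pictures are saved under pics/ and viewed, at most 10 in all, crops included, and the job is handed in when it is done.

Besides the shell and the picture viewer there is one more tool, called after "Call:" as name([rows], argument=value, ...), one row to a line, values as JSON. step_arm: Moves the arm, as the interface text tells. Its arguments: {"type":"object","properties":{"series":{"type":"array"},"grip_force":{"type":"number"}},"required":["series"]}

```bash
mkdir -p pics; python3 - <<'E'
from cell import ctrl
import cv2,numpy as np
for n in("scene","top"):
    im=ctrl.snapshot(n); cv2.imwrite(f"pics/{n}0.png",im)
    m=ctrl.camera_model(n); print(n,{k:np.round(v,4).tolist() for k,v in m.items()})
    for q in("warmer","cover","cuvette_a","beaker_100","forceps","pipette_bulb","rubber_block","marker_pen"):
        for d in ctrl.outline_of(n,q)[:2]:
            ys,xs=np.nonzero(d["region"]); print(q,round(d["score"],2),np.round(d["location"]),xs.min(),xs.max(),ys.min(),ys.max())
s=ctrl.observe(); print(s)
E
```

```text
scene {'fx': 502.9419, 'fy': 502.9419, 'cx': 276.8323, 'cy': 212.2686, 'extrinsics': [[0.7865, 0.5484, -0.2842, 0.899], [0.6177, -0.6983, 0.3617, -0.5039], [-0.0001, -0.46, -0.8879, 1.3313], [0.0, 0.0, 0.0, 1.0]]}
warmer 0.58 [342. 143.] 305 395 98 186
cover 0.71 [373. 136.] 347 396 97 169
beaker_100 0.91 [256. 279.] 246 265 270 295
forceps 0.62 [227. 259.] 222 232 256 264
pipette_bulb 0.64 [179. 318.] 173 189 310 341
rubber_block 0.47 [277. 247.] 265 284 237 253
marker_pen 0.79 [245. 208.] 226 269 209 216
top {'fx': 524.7054, 'fy': 524.7054, 'cx': 286.5124, 'cy': 212.4017, 'extrinsics': [[-0.0196, -0.9941, 0.1066, 0.3022], [-0.9998, 0.0198, 0.0006, 0.0304], [-0.0027, -0.1066, -0.9943, 1.8209], [0.0, 0.0, 0.0, 1.0]]}
warmer 0.79 [204. 198.] 159 236 161 237
cover 0.89 [196. 179.] 158 227 160 198
cover 0.42 [202. 197.] 158 236 161 238
beaker_100 0.67 [349. 188.] 340 357 178 196
pipette_bulb 0.47 [404. 213.] 399 415 205 221
rubber_block 0.65 [195. 179.] 159 226 161 198
rubber_block 0.53 [312. 200.] 307 313 192 208
marker_pen 0.54 [299. 237.] 291 314 220 254
{'t': 0.9, 'joint_positions': array([-1.20092135,  0.46854954, -0.048578  ,  1.53249365,  0.02407501,
        1.14102153, -0.08225302]), 'qd': array([-8.46340184e-05, -4.38155623e-04,  1.75089594e-03, -8.36049390e-04,
        5.51845951e-04, -1.30979454e-03,  1.04352504e-03]), 'joint_torque': array([-1.29135409e-03, -5.10149252e+01, -4.66033223e-02, -2.38012969e+01,
        1.10085114e-02,  7.27339102e-04,  6.66896639e-06]), 'ee_pos': array([0.26206512, 0.62206392, 0.24837151]), 'eef_rot': array([ 1.98055874e-01,  9.80190730e-01,  5.89790067e-05, -1.53182486e-05]), 'force': array([-0.47903599, -0.59945674,  0.79550461]), 'ft_torque': array([ 0.03571694, -0.02779701,  0.01140284]), 'gripper_force': 0.0, 'grip_width': 0.0851811116498159}
```

```bash
python3 - <<'E'
import cv2
a=cv2.imread("pics/top0.png")[140:290,120:320]; cv2.imwrite("pics/top0c.png",cv2.resize(a,(800,600),interpolation=cv2.INTER_CUBIC))
a=cv2.imread("pics/scene0.png")[70:220,260:460]; cv2.imwrite("pics/scene0c.png",cv2.resize(a,(800,600),interpolation=cv2.INTER_CUBIC))
E
```

```text
(no output)
```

View pics/top0c.png

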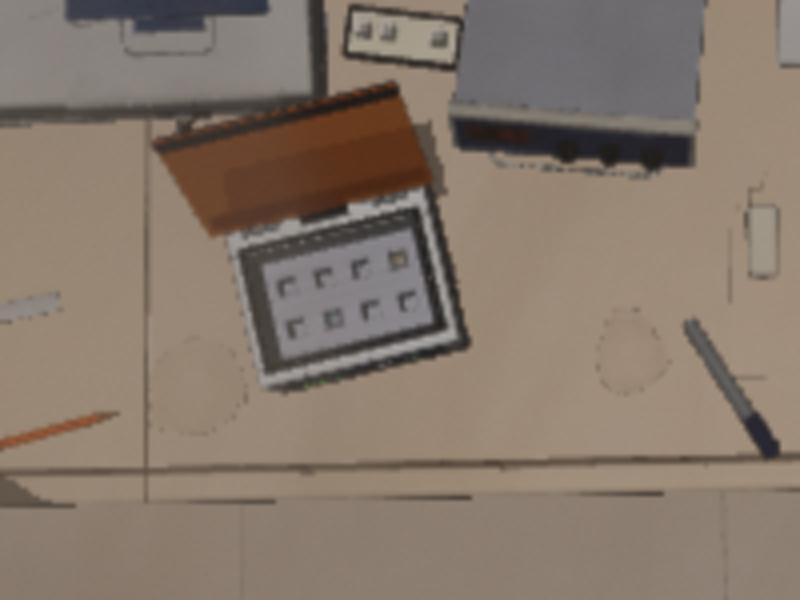

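View pics/scene0c.png

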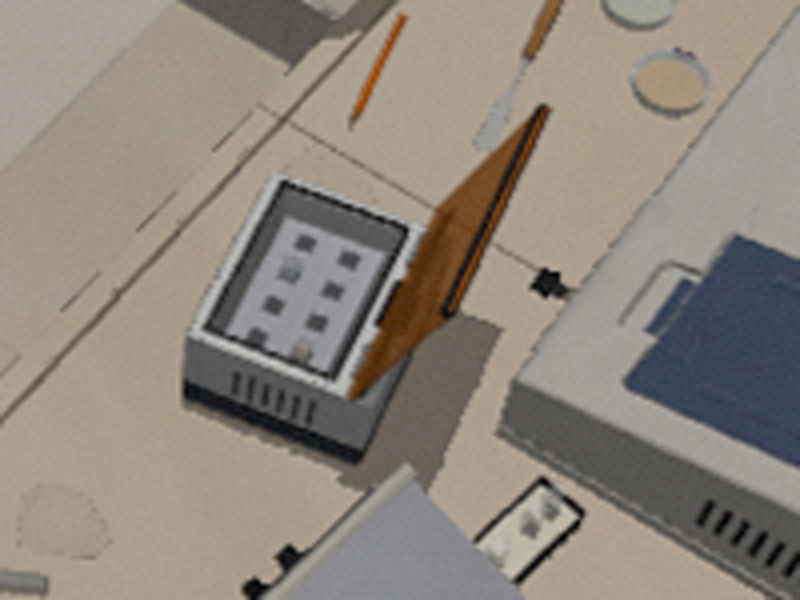

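View pics/scene0.png

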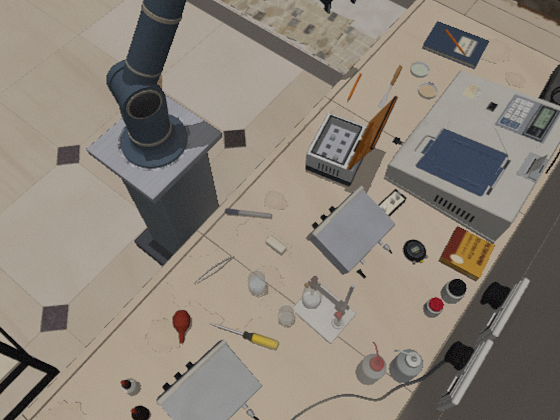

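```bash
cat > h.py <<'E'
import numpy as np
from cell import ctrl
from scipy.optimize import least_squares
def proj(n,P):
    m=ctrl.camera_model(n);T=np.linalg.inv(np.array(m["extrinsics"]));p=np.c_[P,np.ones(len(P))]@T.T
    return np.c_[m["fx"]*p[:,0]/p[:,2]+m["cx"],m["fy"]*p[:,1]/p[:,2]+m["cy"]]
def warm(q,P):
    c,s=np.cos(q[2]),np.sin(q[2]);P=np.array(P,float)
    return P@np.array([[c,s,0],[-s,c,0],[0,0,1]])+[q[0],q[1],0]
def cov(th,r,y,h): # r from hinge, h outwards from underside plane(hinge line at underside)
    return [.055-r*np.cos(th)+h*np.sin(th),y,.104+r*np.sin(th)+h*np.cos(th)]
E
python3 - <<'E'
from h import *
a=1.92
L=[cov(a,.16,.095,0),cov(a,.16,-.095,0)]
top=([[-.075,.085,.1],[-.075,-.085,.1],[.075,-.085,.1]]+L, np.array([[262,388],[468,345],[430,190],[157,150],[395,95]])/4+[120,140])
sc=([[-.075,.085,.1],[-.075,-.085,.1],[-.075,-.085,0],[.075,-.085,0]]+L,np.array([[278,178],[187,332],[185,400],[360,460],[545,105],[447,315]])/4+[260,70])
f=lambda q:np.r_[(proj("top",warm(q,top[0]))-top[1]).ravel(),(proj("scene",warm(q,sc[0]))-sc[1]).ravel()]
r=least_squares(f,[.35,.2,.2],loss="soft_l1");print(r.x,np.degrees(r.x[2]));print(np.round(f(r.x).reshape(-1,2),1))
for h in (0,.2): # offset variant with free z
  pass
q=r.x
print("hinge",warm(q,[[.055,0,.104]]))
for t in (1.92,1.57,1.2,.8,.4,0): print(t,np.round(warm(q,[cov(t,.16,0,0),cov(t,.16,0,.008)]),3).tolist())
# bystander big instrument etc. at bench
for n,p in (("top",(322/4+120,100/4+140)),("scene",(512/4+260,385/4+70)),("scene",(545/4+260,285/4+70)),("scene",(740/4+260,240/4+70))):
    m=ctrl.camera_model(n);E=np.array(m["extrinsics"]);d=E[:3,:3]@[(p[0]-m["cx"])/m["fx"],(p[1]-m["cy"])/m["fy"],1]
    for z in (0,.05,.1): print(n,p,z,np.round(E[:3,3]+d*(z-E[2,3])/d[2],3))
E
```

```text
[0.50345854 0.30149916 0.21721114] 12.445281408429016
[[-1.1  0.1]
 [-2.2 -1.3]
 [-2.8 -6.3]
 [-1.2 -2. ]
 [ 0.5 -2.7]
 [-2.1 -3. ]
 [-2.   0.1]
 [-3.1  1.2]
 [-2.   4.3]
 [-0.2 -0. ]
 [-0.4 -0.7]]
hinge [[0.55716617 0.31335206 0.104     ]]
1.92 [[0.611, 0.325, 0.254], [0.618, 0.327, 0.252]]
1.57 [[0.557, 0.313, 0.264], [0.565, 0.315, 0.264]]
1.2 [[0.501, 0.301, 0.253], [0.508, 0.302, 0.256]]
0.8 [[0.448, 0.289, 0.219], [0.454, 0.291, 0.224]]
0.4 [[0.413, 0.282, 0.166], [0.416, 0.282, 0.174]]
0 [[0.401, 0.279, 0.104], [0.401, 0.279, 0.112]]
top (200.5, 165.0) 0 [0.672 0.331 0.   ]
top (200.5, 165.0) 0.05 [0.661 0.323 0.05 ]
top (200.5, 165.0) 0.1 [0.651 0.315 0.1  ]
scene (388.0, 166.25) 0 [0.646 0.381 0.   ]
scene (388.0, 166.25) 0.05 [0.656 0.348 0.05 ]
scene (388.0, 166.25) 0.1 [0.665 0.314 0.1  ]
scene (396.25, 141.25) 0 [0.616 0.478 0.   ]
scene (396.25, 141.25) 0.05 [0.627 0.441 0.05 ]
scene (396.25, 141.25) 0.1 [0.637 0.404 0.1  ]
scene (445.0, 130.0) 0 [0.717 0.614 0.   ]
scene (445.0, 130.0) 0.05 [0.724 0.572 0.05 ]
scene (445.0, 130.0) 0.1 [0.731 0.53  0.1  ]
```

```bash
python3 - <<'E'
from h import *
import cv2
a=1.92
L=[cov(a,.16,.095,0),cov(a,.16,-.095,0)]
top=([[-.075,.085,.1],[-.075,-.085,.1]]+L, np.array([[262,388],[468,345],[157,150],[395,95]])/4+[120,140])
sc=([[-.075,.085,.1],[-.075,-.085,.1],[-.075,-.085,0]]+L,np.array([[278,178],[187,332],[185,400],[545,105],[447,315]])/4+[260,70])
f=lambda q:np.r_[(proj("top",warm(q,top[0]))-top[1]).ravel(),(proj("scene",warm(q,sc[0]))-sc[1]).ravel()]
r=least_squares(f,[.35,.2,.2],loss="soft_l1");q=r.x;print(q,np.degrees(q[2]));print(np.round(f(q).reshape(-1,2),1).tolist())
rim=[[-.075,.085,.1],[-.075,-.085,.1],[.075,-.085,.1],[.075,.085,.1]]
bot=[[x,y,0] for x,y,z in rim]
C=[cov(a,.16,.095,0),cov(a,.16,-.095,0),cov(a,0,-.095,0),cov(a,0,.095,0)]
out=[]
for n,o in(("top",(120,140)),("scene",(260,70))):
    im=cv2.imread(f"pics/{n}0c.png")
    for P,col in((rim,(0,255,0)),(bot,(255,0,0)),(C,(0,0,255))):
        cv2.polylines(im,[np.int32((proj(n,warm(q,P))+.5-o)*4)],True,col,1)
    out.append(im[0:500,100:500] if n=="top" else im[50:550,150:550])
cv2.imwrite("pics/ov.png",np.hstack(out))
E
```

```text
[0.50400143 0.30112655 0.21879127] 12.53581664760122
[[-1.0, -0.0], [-2.1, -1.5], [-1.1, -2.1], [0.5, -2.9], [-2.0, -2.8], [-1.9, 0.3], [-3.0, 1.4], [-0.1, 0.1], [-0.2, -0.5]]
```

View pics/ov.png

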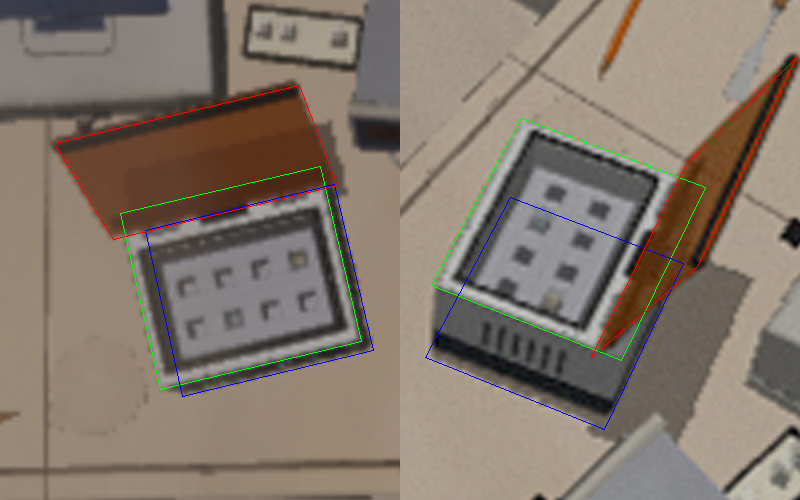

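Call:
step_arm([
  [[0, 0, -4], -9, 0],
  [[0, 0, -8], -18, 0],
  [[0, 0, -11], -27, 0],
  [[0, 0, -11], -35.2, 0],
  [[0, 0, -11], -35.2, 0],
])

```text
t: 1.52
ee_pos: [0.2622, 0.622, 0.3586]
eef_rot: [-0.107, 0.994, 0.0, 0.0]
force: [0.8, 0.4, -0.8]
grip_width: -0.0
gripper_force: 0.0
```

```bash
cat >> h.py <<'E'
from scipy.spatial.transform import Rotation as R
Q=np.array([.504,.3011,.2188])
def st():
    s=ctrl.observe();p=np.array(s["ee_pos"]);M=R.from_quat(s["eef_rot"]).as_matrix()
    c,n=np.cos(Q[2]),np.sin(Q[2]);d=p[:2]-warm(Q,[[.055,0,.104]])[0,:2]
    F=np.array(s["force"])
    print("t",round(s["t"],2),"TCP in hinge frame mm:",np.round(1e3*np.array([c*d[0]+n*d[1],-n*d[0]+c*d[1],p[2]]),1),"tip z",round(1e3*(p[2]-ctrl.tips_ahead),1),"yaw of tool x",round(np.degrees(np.arctan2(M[1,0],M[0,0])),2),"F warmer",np.round([c*F[0]+n*F[1],-n*F[0]+c*F[1],F[2]],2),"w",s["grip_width"],"q",np.round(s["joint_positions"],2))
E
python3 -c "from h import *;st()"
```

```text
t 1.52 TCP in hinge frame mm: [-221.4  365.7  358.6] tip z 341.6 yaw of tool x -167.75 F warmer [ 0.82  0.21 -0.76] w -2.4028501500867642e-05 q [-1.12  0.41 -0.17  1.37  0.07  1.36  0.5 ]
```

Call:
step_arm([
  [[-4, -4.6, 0], 0, 0],
  [[-8, -9.2, 0], 0, 0],
  [[-12, -13.8, 0], 0, 0],
  [[-16, -18.4, 0], 0, 0],
  [[-20, -23, 0], 0, 0],
  [[-24, -27.6, 0], 0, 0],
  [[-28, -32.2, 0], 0, 0],
  [[-32, -36.6, 0], 0, 0],
  [[-32, -36.6, 0], 0, 0],
  [[-32, -36.6, 0], 0, 0],
])

```text
t: 2.78
ee_pos: [0.6525, 0.3333, 0.3573]
eef_rot: [-0.107, 0.994, 0.0, -0.001]
force: [-0.3, 0.6, -0.9]
grip_width: -0.0002
gripper_force: 0.0
```

```bash
python3 - <<'E'
from h import *
import cv2
st()
a=[cv2.resize(ctrl.snapshot(n)[r:r+150,c:c+100],(400,600),interpolation=cv2.INTER_CUBIC) for n,r,c in(("top",120,150),("scene",60,330))]
cv2.imwrite("pics/rear.png",np.hstack(a))
E
```

```text
t 2.77 TCP in hinge frame mm: [ 97.   -0.9 357.3] tip z 340.3 yaw of tool x -167.74 F warmer [-0.12  0.62 -0.93] w -0.000175878058810752 q [-0.52  0.51 -0.02  1.22  0.01  1.41  1.25]
```

View pics/rear.png

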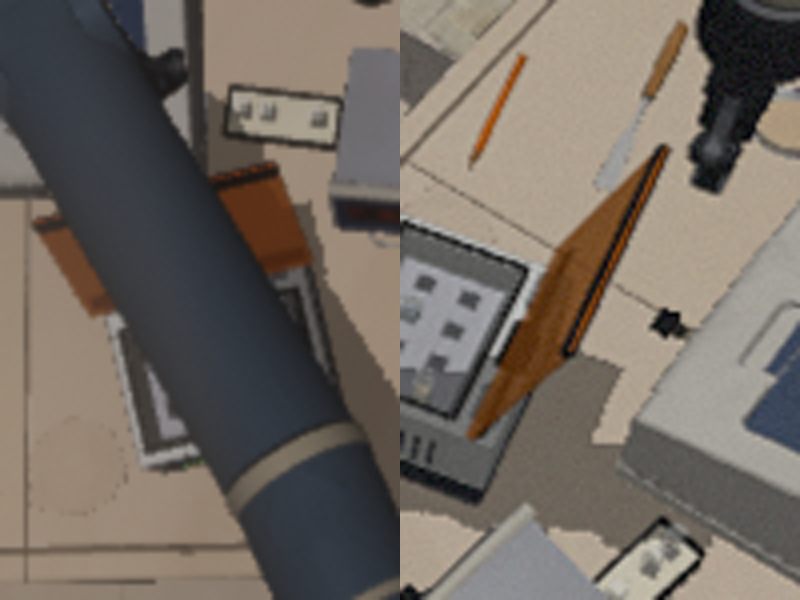

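Call:
step_arm([
  [[0, 0, 5], 0, 0],
  [[0, 0, 10], 0, 0],
  [[0, 0, 10.3], 0, 0],
  [[0, 0, 10.3], 0, 0],
])

```text
t: 3.38
ee_pos: [0.6531, 0.3344, 0.2573]
eef_rot: [-0.108, 0.994, 0.001, 0.001]
force: [0.4, 0.8, 0.7]
grip_width: 0.0
gripper_force: 0.0
```

Call:
step_arm([
  [[1, 0, 0], 0, 0],
  [[2, 0, 0], 0, 0],
  [[3, 0, 0], 0, 0],
  [[3.5, 0, 0], 0, 0],
  [[3.5, 0, 0], 0, 0],
])

```text
t: 4.0
ee_pos: [0.6184, 0.3255, 0.2557]
eef_rot: [-0.108, 0.994, 0.0, 0.0]
force: [0.7, -0.2, 0.2]
grip_width: -0.0001
gripper_force: 0.2
```

```bash
cat > v.py <<'E'
import sys
from h import *
import cv2
st()
def ang():
    # fit cover angle from outline mask in scene: compare visible polygon bottom-right corner
    for n in("scene","top"):
        im=ctrl.snapshot(n);d=ctrl.outline_of(n,"cover")
        if not d: print(n,"none");continue
        m=d[0]["region"];b=[]
        for t in np.arange(0,1.95,.02):
            P=proj(n,warm(Q,[cov(t,r,y,h) for r in(0,.16) for y in(-.095,.095) for h in(0,.008)]))
            z=np.zeros(m.shape,np.uint8);cv2.fillConvexPoly(z,cv2.convexHull(np.float32(P)).round().astype(int),1)
            b.append(((z&m).sum()/(z|m).sum(),t))
        print(n,"score",round(d[0]["score"],2),"angle iou",[(round(float(i),2),round(float(t),2)) for i,t in sorted(b)[::-1][:3]])
        cv2.imwrite(f"pics/last_{n}.png",im)
ang()
E
python3 v.py
```

```text
t 4.0 TCP in hinge frame mm: [ 62.   -1.  255.7] tip z 238.7 yaw of tool x -167.64 F warmer [ 0.6  -0.31  0.19] w -9.286943156048476e-05 q [-0.53  0.5  -0.03  1.46  0.01  1.18  1.23]
scene score 0.8 angle iou [(0.74, 1.84), (0.73, 1.82), (0.71, 1.8)]
top score 0.68 angle iou [(0.38, 1.82), (0.38, 1.8), (0.38, 1.84)]
```

Call:
step_arm([
  [[0.8, 0, 0], 0, 0],
  [[1.6, 0, 0], 0, 0],
  [[2.4, 0, 0], 0, 0],
  [[3.2, 0, 0], 0, 0],
  [[3.2, 0, 0], 0, 0],
])

```text
t: 4.82
ee_pos: [0.5864, 0.3187, 0.2553]
eef_rot: [-0.108, 0.994, 0.0, -0.0]
force: [-0.7, 0.5, -0.7]
grip_width: 0.0001
gripper_force: 0.0
```

```bash
python3 v.py
```

```text
t 4.83 TCP in hinge frame mm: [ 29.3  -0.7 255.3] tip z 238.3 yaw of tool x -167.61 F warmer [-0.58  0.65 -0.67] w 0.00012250919027006454 q [-0.54  0.45 -0.03  1.54  0.02  1.15  1.21]
scene score 0.73 angle iou [(0.5, 1.64), (0.45, 1.66), (0.45, 1.62)]
top score 0.75 angle iou [(0.37, 1.62), (0.36, 1.6), (0.35, 1.64)]
```

Call:
step_arm([
  [[1.4, 0, 0], 0, 0],
  [[2.8, 0, 0], 0, 0],
  [[2.8, 0, 0], 0, 0],
  [[2.8, 0, -5], 0, 0],
  [[8.4, 0, -5], 0, 0],
  [[13.4, 0, -4.5], 0, 0],
  [[13.4, 0, -1], 0, 0],
  [[13.4, 0, 2.5], 0, 0],
  [[13.4, 0, 2.5], 0, 0],
  [[13.4, 0, 2.5], 0, 0],
  [[13.4, 0, 2.5], 0, 0],
  [[13.4, 0, 2.5], 0, 0],
  [[13.4, 0, 2.5], 0, 0],
  [[13.4, 0, 2.5], 0, 0],
  [[13.4, 0, 2.5], 0, 0],
  [[13.4, 0, 2.5], 0, 0],
  [[13.4, 0, 2.5], 0, 0],
  [[13.4, 0, 2.5], 0, 0],
])

```text
t: 7.28
ee_pos: [0.4564, 0.2899, 0.2301]
eef_rot: [-0.108, 0.994, -0.0, -0.0]
force: [-0.2, -0.0, -0.8]
grip_width: 0.0005
gripper_force: 0.4
```

```bash
python3 v.py; python3 - <<'E'
import cv2,numpy as np
a=[cv2.resize(cv2.imread(f"pics/last_{n}.png")[r:r+150,c:c+100],(400,600),interpolation=cv2.INTER_CUBIC) for n,r,c in(("top",120,150),("scene",60,300))]
cv2.imwrite("pics/catch.png",np.hstack(a))
E
```

```text
t 7.28 TCP in hinge frame mm: [-103.9   -0.6  230.1] tip z 213.1 yaw of tool x -167.64 F warmer [-0.2   0.04 -0.79] w 0.000512167425854548 q [-0.59  0.27 -0.07  1.87  0.02  1.    1.12]
scene score 0.66 angle iou [(0.88, 0.96), (0.88, 0.98), (0.87, 0.94)]
top score 0.91 angle iou [(0.39, 1.02), (0.39, 1.0), (0.39, 1.04)]
```

View pics/catch.png

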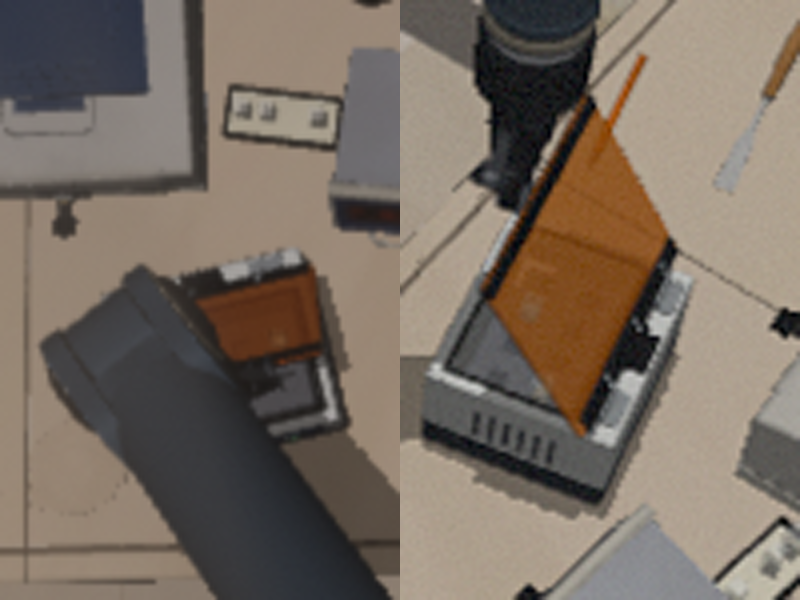

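Call:
step_arm([
  [[0.6, 0, 0.5], 0, 0],
  [[1.2, 0, 1.0], 0, 0],
  [[1.8, 0, 1.5], 0, 0],
  [[2.3, 0, 2.1], 0, 0],
  [[2.8, 0, 2.7], 0, 0],
  [[3.3, 0, 3.3], 0, 0],
  [[3.7, 0, 4.0], 0, 0],
  [[4.1, 0, 4.6], 0, 0],
  [[4.1, 0, 4.6], 0, 0],
])

```text
t: 8.6
ee_pos: [0.4147, 0.2807, 0.1832]
eef_rot: [-0.108, 0.994, -0.001, -0.002]
force: [-6.0, -2.2, 2.6]
grip_width: 0.0001
gripper_force: 3.0
```

```bash
python3 v.py
```

```text
t 8.6 TCP in hinge frame mm: [-146.6   -0.6  183.2] tip z 166.2 yaw of tool x -167.61 F warmer [-6.33 -0.81  2.64] w 9.471945539981942e-05 q [-0.61  0.26 -0.08  2.01  0.03  0.88  1.08]
scene score 0.87 angle iou [(0.93, 0.54), (0.92, 0.52), (0.92, 0.56)]
top score 0.7 angle iou [(0.6, 0.7), (0.6, 0.68), (0.6, 0.72)]
```

Call:
step_arm([
  [[0.3, 0, 0.55], 0, 0],
  [[0.6, 0, 1.1], 0, 0],
  [[0.9, 0, 1.7], 0, 0],
  [[1.15, 0, 2.3], 0, 0],
  [[1.4, 0, 2.9], 0, 0],
  [[1.6, 0, 3.5], 0, 0],
])

```text
t: 9.55
ee_pos: [0.3995, 0.2772, 0.1483]
eef_rot: [-0.108, 0.994, -0.001, -0.001]
force: [-4.7, -0.9, 0.3]
grip_width: 0.0
gripper_force: 2.5
```

```bash
python3 v.py
```

```text
t 9.55 TCP in hinge frame mm: [-162.2   -0.6  148.3] tip z 131.3 yaw of tool x -167.64 F warmer [-4.77  0.19  0.28] w 1.250015762888186e-05 q [-0.62  0.29 -0.08  2.07  0.03  0.79  1.06]
scene score 0.8 angle iou [(0.91, 0.24), (0.91, 0.28), (0.9, 0.34)]
top score 0.75 angle iou [(0.66, 0.46), (0.66, 0.42), (0.65, 0.48)]
```

Call:
step_arm([
  [[0.14, 0, 0.6], 0, 0],
  [[0.28, 0, 1.2], 0, 0],
  [[0.4, 0, 1.85], 0, 0],
])

```text
t: 10.12
ee_pos: [0.3952, 0.2762, 0.1301]
eef_rot: [-0.108, 0.994, -0.001, -0.002]
force: [-6.5, -1.3, 0.1]
grip_width: -0.0003
gripper_force: 3.5
```

```bash
python3 v.py
```

```text
t 10.12 TCP in hinge frame mm: [-166.6   -0.6  130.1] tip z 113.1 yaw of tool x -167.63 F warmer [-6.63  0.18  0.12] w -0.0003054493059065008 q [-0.63  0.31 -0.09  2.09  0.04  0.74  1.05]
scene score 0.63 angle iou [(0.9, 0.18), (0.9, 0.1), (0.9, 0.22)]
top score 0.88 angle iou [(0.69, 0.42), (0.68, 0.4), (0.68, 0.46)]
```

Call:
step_arm([
  [[0.1, 0, 0.6], 0, 0],
  [[0.17, 0, 1.25], 0, 0],
])

```text
t: 10.58
ee_pos: [0.3933, 0.2758, 0.1175]
eef_rot: [-0.108, 0.994, -0.001, -0.002]
force: [-7.0, -1.3, 0.3]
grip_width: 0.0001
gripper_force: 3.6
```

```bash
python3 v.py
```

```text
t 10.57 TCP in hinge frame mm: [-168.5   -0.7  117.5] tip z 100.5 yaw of tool x -167.63 F warmer [-7.15  0.27  0.26] w 0.00011916414114238929 q [-0.63  0.33 -0.08  2.11  0.04  0.71  1.05]
scene score 0.93 angle iou [(0.94, 0.1), (0.94, 0.12), (0.93, 0.08)]
top score 0.61 angle iou [(0.68, 0.42), (0.68, 0.4), (0.68, 0.38)]
```

Call:
step_arm([
  [[0.05, 0, 0.5], 0, 0],
  [[0.08, 0, 1.0], 0, 0],
  [[0.1, 0, 1.5], 0, 0],
])

```text
t: 11.15
ee_pos: [0.3924, 0.2756, 0.1023]
eef_rot: [-0.108, 0.994, -0.001, -0.002]
force: [-6.9, -0.8, -1.4]
grip_width: -0.0001
gripper_force: 3.4
```

```bash
python3 v.py
```

```text
t 11.15 TCP in hinge frame mm: [-169.5   -0.7  102.3] tip z 85.3 yaw of tool x -167.63 F warmer [-6.87  0.68 -1.44] w -0.00013432865392571443 q [-0.63  0.35 -0.08  2.12  0.04  0.67  1.04]
scene score 0.69 angle iou [(0.88, 0.0), (0.87, 0.06), (0.87, 0.02)]
top score 0.8 angle iou [(0.66, 0.42), (0.66, 0.46), (0.66, 0.4)]
```

Carrying 1.4 N at about 0.02 rad; go to the rim, then back off forward and check.

Call:
step_arm([
  [[0, 0, 0.3], 0, 0],
  [[0, 0, 0.6], 0, 0],
  [[0, 0, 0.8], 0, 0],
  [[0.5, 0, 0.8], 0, 0],
  [[2, 0, 0.8], 0, 0],
  [[2.5, 0, 0.8], 0, 0],
  [[2.5, 0, -4], 0, 0],
  [[2.5, 0, -9], 0, 0],
  [[2.5, 0, -14], 0, 0],
  [[2.5, 5, -16], 0, 0],
  [[2.5, 10, -16], 0, 0],
  [[2.5, 15, -16], 0, 0],
  [[2.5, 20, -16], 0, 0],
  [[2.5, 20, -16], 0, 0],
])

```text
t: 13.1
ee_pos: [0.3247, 0.4703, 0.2631]
eef_rot: [-0.111, 0.994, 0.001, -0.0]
force: [0.3, -0.2, 0.2]
grip_width: -0.0002
gripper_force: 0.0
```

```bash
python3 v.py; python3 - <<'E'
import cv2,numpy as np
a=[cv2.resize(cv2.imread(f"pics/last_{n}.png")[r:r+150,c:c+100],(400,600),interpolation=cv2.INTER_CUBIC) for n,r,c in(("top",120,150),("scene",60,300))]
cv2.imwrite("pics/shut.png",np.hstack(a))
E
```

```text
t 13.1 TCP in hinge frame mm: [-193.3  204.1  263.1] tip z 246.1 yaw of tool x -167.28 F warmer [ 0.26 -0.25  0.22] w -0.00017062629001206444 q [-0.88  0.3  -0.2   1.76  0.06  1.09  0.69]
scene score 0.64 angle iou [(0.93, 0.0), (0.92, 0.02), (0.92, 0.06)]
top score 0.67 angle iou [(0.94, 0.1), (0.94, 0.08), (0.94, 0.16)]
```

View pics/shut.png

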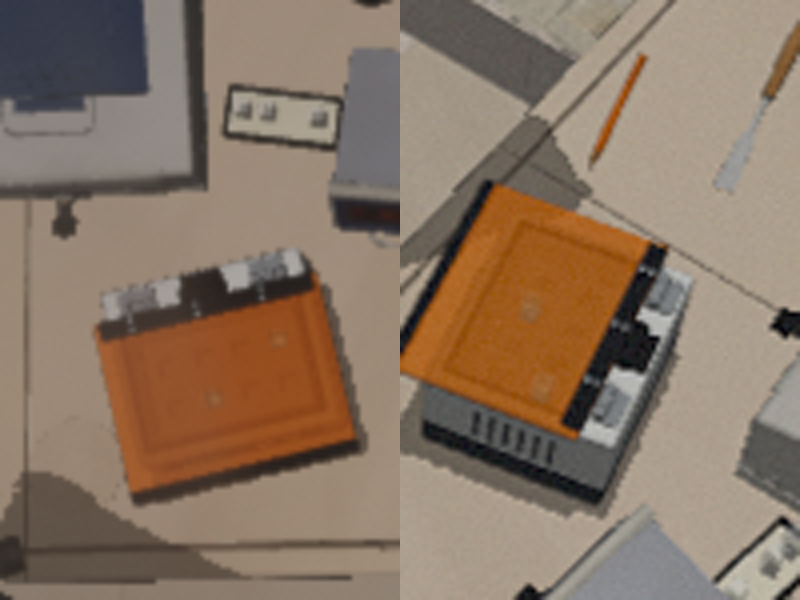

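The cover lies flat on the case in both views, with its lip at (130–355, 440–495) in the top crop. Both cuvettes show through it, and the robot is clear.

```bash
python3 -c "from cell import ctrl;print(ctrl.job_done())"
```

```text
the job is handed in; nothing more can be done
None
```

I tipped the cover forward, caught it at about 0.95 rad, lowered it shut on the fingers and handed the job in; the last pictures showed it flat with both cuvettes in place, but no verdict was returned.

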